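# Lay the propped timer face up and the test-strip box flat

### The arm

A 7-joint arm with a two-finger parallel gripper is mounted at the origin on a cart in front of the work surface, level with it; the furniture and walls round the work are solid. World frame = base frame: x ahead of the robot, y to its left, z up, the work surface at z = 0. Lengths are in m, angles in rad, forces in N, time in s.
With the tool pointing down it reaches from about 0.4 to 0.925 m from the base axis. Payload 5.6 kg.
Tool frame: the origin (TCP) lies between the finger pads; the fingertips stand 8 mm ahead of it and the grasp point (between the pads) lies 11 mm behind it (tcp_to_tips is the z of the fingertips in the tool frame, in m); z points along the fingers, y is the line along which they close (so a half turn about z gives the same grasp; the last joint's range is limited). The gripper opens to 85 mm and grips with 20 to 120 N. Pads are 22 mm wide; open, the fingers measure 114 mm over their backs; the gripper's body (76 mm by 85 mm) begins 54 mm behind the grasp point. The pads swing forward as they close: fully open they stand 13 mm farther back than shut.
Start: joints at [1.223, 0.468, -0.012, 1.603, 0.006, 1.071, -0.056], TCP at [0.195, -0.62, 0.239] pointing down, gripper open.
Joint ranges: [-2.53, 2.53], [-0.31, 2.02], [-1.57, 1.55], [0.28, 2.44], [-1.29, 4.43], [0.15, 1.84], [-2.92, 2.92]. Speed limits (rad/s): [2.57, 2.57, 3.14, 3.14, 3.14, 3.14, 3.14].

### API

Orientations are given as a unit quaternion [w, x, y, z].
In Python, from cell import * gives the robot as it stands. The module is installed in compiled form; this text tells all that it offers.
- The arm moves only by the shell command python3 -m handwheel 'ROWS' [FORCE]. ROWS is JSON, one flat list of numbers, 7 for each row, row after row: the shift along the tool's x, y, z in mm, then the turn, a rotation vector about the tool's x, y, z in rad, then the opening, from -1 (shut) to 1 (fully open), so that 0 is half open. In form: [dx, dy, dz, wx, wy, wz, claw, dx, dy, dz, wx, wy, wz, claw, ...]. A call has 1 to 12 rows; each row shifts and turns the commanded pose from where the row before left it, along the tool's axes as they then stand; what a row does not reach is not made up. A row lasts 1/12 s, in which the tool goes at most 41.7 mm and 7.16 degrees, less where a joint would pass 70% of its speed; a pose out of reach is approached as far as the arm can. A call is refused whole if a number of a shift passes 41.7 or a number of a turn 0.125, either way. A call with a gripper value outside its range is refused whole. The fingers move at their own pace and stop on an object; FORCE is the grip in N (left out, the last holds). Time passes only in rows, so rows that do not move let the fingers close. It gives the time, the measured TCP pose, the force, the opening and the grip force at its end, in the units of the state.
- sense(): the state, without advancing time (a new reading comes with each control period).
- read_camera(name): name is "scene" or "top" or "wrist"; returns the picture (400x640x3 uint8, red, green, blue); there is no depth.
- calibration(name): a dict with "intrinsics" (3x3 intrinsics, pixels), "rvec" (rotation vector, rad) and "tvec" (3), from world to camera coordinates, as OpenCV has them; the wrist camera has in their place "mount" (4x4, takes a point from camera to tool coordinates, whose origin is the TCP and whose axes are the flange's). Camera axes: x right, y down, z forward; pixel columns grow to the right and rows downward; lengths in m; the calibration is good to about 2 mm. A picture is of the moment at which its call begins: read the wrist's pose just before it. calibration takes no time and is no camera call.
- hand_in(): hands the job in; it is judged then, once.
The state is a dict: "time_s": time; "joint_pos": joint angles; "joint_vel": joint speeds; "tau": joint torques, N m; "eef_pos": TCP position; "tool_rot": TCP orientation; "wrist_force": force on the tool from outside, world axes, zero at the start; "torque": the same for the moment, N m; "finger_gap": finger opening in m; "gripper_force": force on a finger pad.
Only numpy, scipy, OpenCV 4.12 (cv2) and the standard library are available. Lean on these libraries where they do the work, as an engineer would, in place of code of your own. Each camera call takes 0.05 s, during which the arm holds its last target. There are 200 camera calls.

### The job

The small lab timer and the flat box of test strips have been left standing on edge. Tip each one over where it stands by pushing it with the fingertips, so that it ends lying flat on the bench: the timer on its back with its display up, the box with either of its large faces up. Never let the timer land on its display, do not pick up or drag either of them about, and leave everything else on the bench undisturbed.

Things in the scene. Friction and masses are not known exactly. Their poses are not given: they have to be found in the camera images.
- timer: White digital timer slab, 66 wide, 52 tall as it stands, 14 mm thick, 0.09 kg; display and three buttons on its front, plain back. Origin: centre of the back. z axis: out of the front, square to it (level now, straight up when lying as wanted); front surface 14 mm along z. x, y are skewed to the edges. Loose, on one long edge. Pushed near its top, square to a large face, it tips after 15-20 mm and falls by itself.
- strip_box: Flat box of pH test strips, 78 wide, 62 tall as it stands, 16 mm thick, 0.06 kg; colour chart on both large faces. Origin: centre of one large face. z axis: square to it, through the box (level now, straight up or down when flat); the other face is 16 mm along z. x, y are skewed to the edges. Loose, on one long edge. Pushed near its top, square to a large face, it tips after 15-20 mm and falls by itself.
- vial_1: Bystander: small clear vial, white cap, 21 mm across, 51 mm tall. Origin at the centre of its foot, z up.
- vial_2: Bystander: small clear vial, black cap, 21 mm across, 51 mm tall. Origin at the centre of its foot, z up.
- stopper: Bystander: tapered rubber stopper, 33 mm across, 28 mm tall. Origin at the centre of its foot.
- tape_roll: Bystander: roll of paper tape lying flat, 60 mm across, 19 mm high. Origin at the centre of its underside.
- petri_dish: Bystander: clear petri dish, 68 mm across, 14 mm high. Origin at the centre of its underside.
- flask: Bystander: small conical glass flask, 64 mm across, 112 mm tall. Origin at the centre of its foot, z up.
- boss_head: Bystander: cast metal clamp boss lying on the bench, 67 x 61 x 26 mm. Origin under its middle.
Things that resemble listed ones, but are neither listed nor needed, are in the scene too. Leave any brown or green look-alike of the timer alone.

How it is judged:
At the end, for the whole second after the job is handed in: The timer lies flat on its back, display up, and the strip box flat with either large face up, both at rest (within 0.1 rad, underside within 8 mm of the bench), origin within 0.12 m of where it started; every other loose thing within 25 mm of its start, vials and flask upright within 0.3 rad (angle between timer's own z axis and vertical below 0.1 rad and height (world z) of timer below 0.008 m and distance of each of timer, strip_box from where it was at the start of the episode below 0.12 m and linear speed of each of timer, strip_box below 0.02 m/s and ((angle between strip_box's own z axis and vertical below 0.1 rad and height (world z) of strip_box below 0.008 m) or (angle between strip_box's own z axis and vertical above 3.04 rad and height (world z) of strip_box below 0.024 m)) and distance of each of vial_1, vial_2, stopper, tape_roll, petri_dish, flask, boss_head from where it was at the start of the episode below 0.025 m and angle between each of vial_1, vial_2, flask's own z axis and vertical below 0.3 rad); the robot touches nothing.
It fails at once if the timer or the strip box is lifted off the bench (height (world z) of timer above 0.044 m or (angle between timer's own z axis and vertical below 0.35 rad and height (world z) of timer above 0.028 m) or height (world z) of strip_box above 0.049 m or (angle between strip_box's own z axis and vertical below 0.35 rad and height (world z) of strip_box above 0.028 m)).
It fails at once if the timer lands on its display (angle between timer's own z axis and vertical above 2.4 rad).
It fails at once if the timer or the strip box is dragged or carried more than 12 cm away (distance of any of timer, strip_box from where it was at the start of the episode above 0.12 m).
It fails at once if something else on the bench is shifted by more than 25 mm (distance of any of vial_1, vial_2, stopper, tape_roll, petri_dish, flask, boss_head from where it was at the start of the episode above 0.025 m).
It fails at once if a vial or the conical flask is knocked over (angle between any of vial_1, vial_2, flask's own z axis and vertical above 0.3 rad).
It also fails if it takes over 48 s, if anything falls off the work surface, if the arm or the gripper's body presses on something with over 40 N, if the wrist force passes 120 N, or if a joint passes its speed limit or range.

## Working session

There is one attempt and no reset: what is moved stays moved. The work goes in short steps, Python scripts to look and compute and a shell command to move; the robot and the scene stay as the last step left them, time stands still between calls to the robot, and variables do not carry over. Pictures are saved under pics/ and viewed, at most 10 in all, crops included, and the job is handed in when it is done.

```bash
mkdir -p pics; python3 - <<'E'
from cell import *
import cv2
s=sense();print(s)
for n in("top","scene"):
    im=read_camera(n);cv2.imwrite(f"pics/{n}0.png",im[:,:,::-1]);c=calibration(n);print(n,c)
print(calibration("wrist"))
E
```

```text
{'time_s': 0.0, 'joint_pos': array([ 1.22300672,  0.46840271, -0.01157737,  1.60361328,  0.00599408,
        1.07138512, -0.05630145]), 'joint_vel': array([ 1.40460845e-03,  9.39187480e-04, -1.23170120e-04, -9.32385206e-04,
        1.80933165e-04,  5.50157139e-05, -4.60386251e-04]), 'tau': array([ 6.90448428e-05, -5.32390058e+01,  2.09317007e-02, -2.51310986e+01,
        1.12272345e-02,  7.83871132e-03,  2.36913699e-06]), 'eef_pos': array([ 0.19482241, -0.61955607,  0.23832601]), 'tool_rot': array([-8.64618727e-04,  9.88416888e-01,  1.51760561e-01, -1.98521454e-04]), 'wrist_force': array([-0.56322257,  0.14977915, -0.27199055]), 'torque': array([-0.00428033,  0.0002404 ,  0.02431457]), 'gripper_force': 0.0, 'finger_gap': 0.08548490229287822}
top {'intrinsics': array([[386.03173591,   0.        , 320.74828022],
       [  0.        , 386.03173591, 204.1949525 ],
       [  0.        ,   0.        ,   1.        ]]), 'rvec': array([ 2.06564704, -2.16575974,  0.2239529 ]), 'tvec': array([-0.07197602,  0.5572614 ,  1.19062708])}
scene {'intrinsics': array([[383.39396239,   0.        , 319.17629009],
       [  0.        , 383.39396239, 203.77373746],
       [  0.        ,   0.        ,   1.        ]]), 'rvec': array([ 0.84343571, -2.24811344,  1.4115789 ]), 'tvec': array([0.3652829 , 0.25100764, 0.7182761 ])}
{'intrinsics': array([[292.64144145,   0.        , 320.03757688],
       [  0.        , 292.64144145, 200.26676837],
       [  0.        ,   0.        ,   1.        ]]), 'mount': array([[ 1.72074991e-04, -9.60926045e-01, -2.76805178e-01,
         7.08110773e-02],
       [ 9.99999922e-01,  6.68305908e-05,  3.89644886e-04,
        -1.85861880e-03],
       [-3.55920866e-04, -2.76805223e-01,  9.60925981e-01,
        -1.35365192e-01],
       [ 0.00000000e+00,  0.00000000e+00,  0.00000000e+00,
         1.00000000e+00]])}
```

View pics/top0.png

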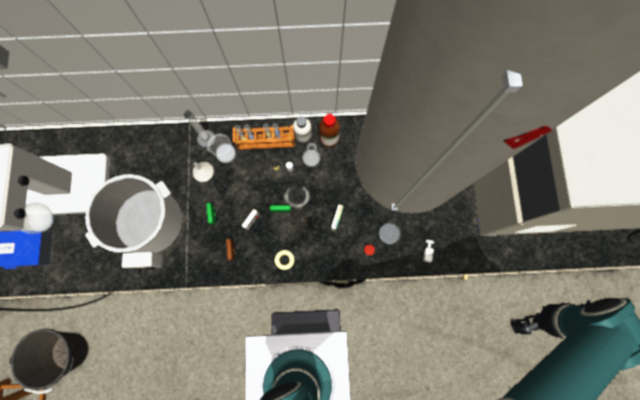

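View pics/scene0.png

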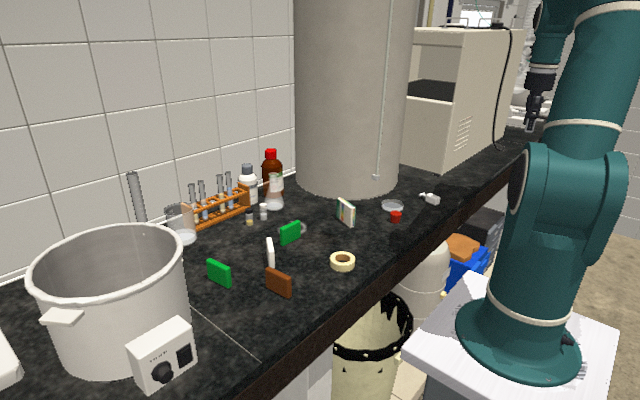

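The top view shows the white timer at about (250,218) and the strip box at about (337,216). Two green and one brown look-alike stand nearby. I'll enlarge both views.

```bash
cat > h.py <<'E'
import numpy as np, cv2
from cell import *
def ray(n,u,v,z):
    c=calibration(n);R=cv2.Rodrigues(c['rvec'])[0];d=R.T@np.linalg.inv(c['intrinsics'])@[u,v,1];o=-R.T@c['tvec']
    return (o+d*(z-o[2])/d[2])
def proj(n,P):
    c=calibration(n);return cv2.projectPoints(np.array(P,float).reshape(-1,3),c['rvec'],c['tvec'],c['intrinsics'],None)[0][:,0]
E
python3 - <<'E'
import cv2,numpy as np
from h import *
t=cv2.imread('pics/top0.png');s=cv2.imread('pics/scene0.png')
a=cv2.resize(t[140:280,190:410],None,fx=3.6,fy=3.6,interpolation=cv2.INTER_CUBIC);cv2.imwrite('pics/topc.png',a)
b=cv2.resize(s[190:305,200:360],None,fx=5,fy=5,interpolation=cv2.INTER_CUBIC);cv2.imwrite('pics/scc.png',b)
for n,u,v,z in[('top',250,218,.05),('top',337,216,.06)]:print(ray(n,u,v,z))
print(-cv2.Rodrigues(calibration('top')['rvec'])[0].T@calibration('top')['tvec'])
E
```

```text
[0.52006727 0.13190689 0.05      ]
[ 0.5116168  -0.14842432  0.06      ]
[ 0.29971936 -0.08465168  1.2791857 ]
```

View pics/topc.png

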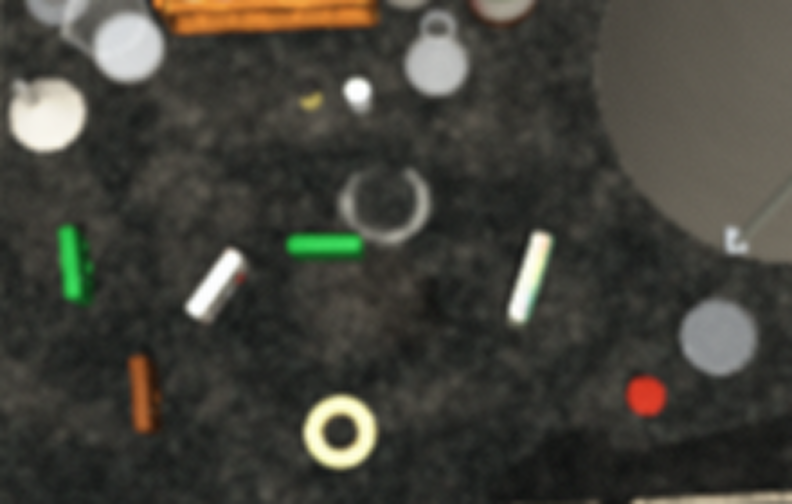

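View pics/scc.png

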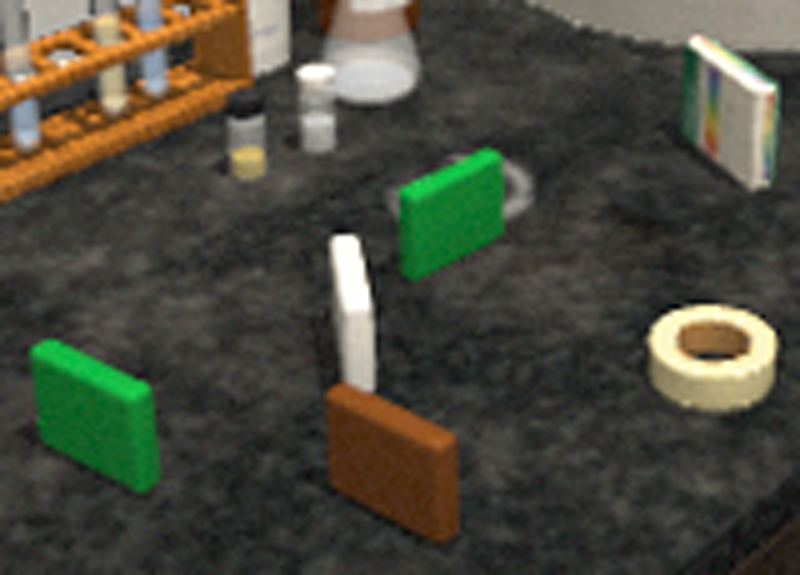

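The display side of the timer seems to face lower right: dark and red features show on its right flank at crop (243,275). So it must be pushed toward the upper left. Next I'll swing the arm in at low radius and check with the wrist camera.

```bash
python3 -m handwheel '[21,-25,0,0,0,0,-1,21,-25,0,0,0,0,-1,21,-25,0,0,0,0,-1,21,-25,0,0,0,0,-1,21,-25,0,0,0,0,-1,21,-25,0,0,0,0,-1,21,-25,0,0,0,0,-1,21,-25,0,0,0,0,-1,21,-25,0,0,0,0,-1,21,-25,0,0,0,0,-1]' 30
python3 - <<'E'
from h import *
f=lambda u,v:(190+(u+.5)/3.6-.5,140+(v+.5)/3.6-.5)
for nm,z,ps in [('timer',.052,[(227,250),(243,256),(188,312),(204,321)]),('box',.062,[(533,233),(551,237),(508,317),(524,322)]),('petri?',.01,[(385,205)]),('petri2',.014,[(718,335)]),('stop',.028,[(646,396)]),('green',.052,[(325,245)]),('col',0,[(650,230),(720,262)])]:
    for p in ps: print(nm,ray('top',*f(*p),z).round(3))
E
```

```text
time_s: 0.93
eef_pos: [0.3205, -0.3169, 0.2391]
tool_rot: [-0.0, 0.988, 0.152, -0.0]
wrist_force: [0.2, -0.0, 0.0]
finger_gap: 0.0002
gripper_force: 0.0
timer [0.549 0.123 0.052]
timer [0.542 0.108 0.052]
timer [0.494 0.158 0.052]
timer [0.485 0.144 0.052]
box [ 0.549 -0.153  0.062]
box [ 0.545 -0.169  0.062]
box [ 0.475 -0.126  0.062]
box [ 0.469 -0.14   0.062]
petri? [ 0.593 -0.019  0.01 ]
petri2 [ 0.456 -0.319  0.014]
stop [ 0.402 -0.248  0.028]
green [0.549 0.034 0.052]
col [ 0.56  -0.266  0.   ]
col [ 0.526 -0.329  0.   ]
```

```bash
python3 -m handwheel '[21,-28,0,0,0,0,-1,21,-28,0,0,0,0,-1,21,-28,0,0,0,0,-1,21,-28,0,0,0,0,-1,21,-28,0,0,0,0,-1,21,-28,0,0,0,0,-1,21,-28,0,0,0,0,-1,21,-28,0,0,0,0,-1,21,-28,0,0,0,0,-1,21,-28,0,0,0,0,-1]' | head -2
python3 -m handwheel '[0,0,0,0,0,0.11,-1,0,0,0,0,0,0.11,-1,0,0,0,0,0,0.11,-1,0,0,0,0,0,0.11,-1,0,0,0,0,0,0.11,-1,0,0,0,0,0,0.12,-1,0,0,0,0,0,0,-1,0,0,0,0,0,0,-1]'
python3 - <<'E'
from h import *
s=sense();im=read_camera('wrist');np.savez('w1.npz',p=s['eef_pos'],q=s['tool_rot'],im=im)
cv2.imwrite('pics/w1.png',im[:,:,::-1])
E
```

```text
time_s: 1.77
eef_pos: [0.4367, 0.0131, 0.2392]
time_s: 2.43
eef_pos: [0.4364, 0.0116, 0.2391]
tool_rot: [0.0, 0.984, -0.18, -0.0]
wrist_force: [-0.1, 0.3, -0.0]
finger_gap: -0.0002
gripper_force: 0.0
```

View pics/w1.png

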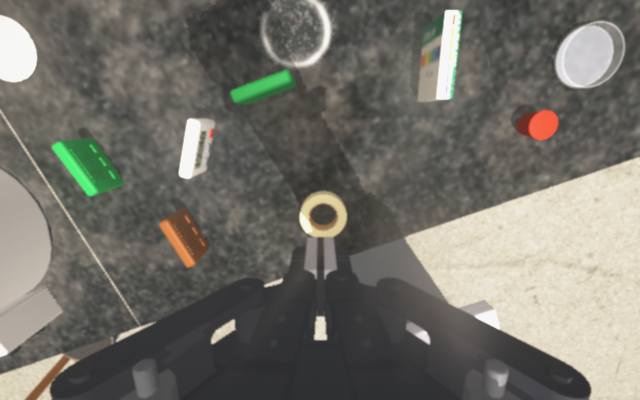

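The wrist view confirms the timer's display and red button on its right side, at about (207,140). The box top runs from (453,12) to (440,100). I'll enlarge both for exact corners.

```bash
python3 - <<'E'
import cv2,numpy as np
im=cv2.imread('pics/w1.png')
r=lambda x,y:cv2.resize(im[y:y+110,x:x+75],None,fx=5.2,fy=5.2,interpolation=cv2.INTER_CUBIC)
o=np.hstack([r(165,95),r(405,0)]);cv2.imwrite('pics/w1c.png',o);print(o.shape)
E
```

```text
(572, 780, 3)
```

View pics/w1c.png

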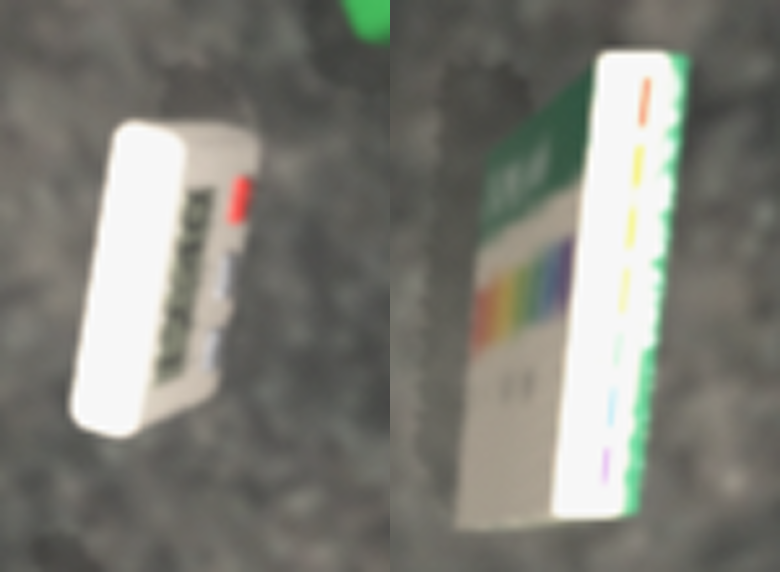

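Timer top corners in the crop are (117,121), (187,129), (72,427) and (135,437), with the display on the right. Box top corners are (597,52), (690,54), (552,516) and (635,516).

```bash
cat >> h.py <<'E'
from scipy.spatial.transform import Rotation as Ro
def wray(p,q,u,v,z):
    c=calibration('wrist');M=c['mount'];R=Ro.from_quat(q,scalar_first=True).as_matrix()
    o=p+R@M[:3,3];d=R@M[:3,:3]@np.linalg.inv(c['intrinsics'])@[u,v,1];return o+d*(z-o[2])/d[2]
E
python3 - <<'E'
from h import *
w=np.load('w1.npz');p,q=w['p'],w['q']
R=Ro.from_quat(q,scalar_first=True).as_matrix();print('tool x,y',R[:,0].round(3),R[:,1].round(3))
g=lambda a:[wray(p,q,x/5.2-.4+(165 if x<390 else 405-75),y/5.2-.4+(95 if x<390 else 0),z) for x,y,z in a]
for nm,a in [('timer',[(117,121,.052),(187,129,.052),(72,427,.052),(135,437,.052)]),('box',[(597,52,.062),(690,54,.062),(552,516,.062),(635,516,.062)])]:
    c=np.array(g(a));m=c.mean(0);l=(c[0]+c[1]-c[2]-c[3])[:2];L=np.linalg.norm(l)/2;l/=2*L;n=np.array([l[1],-l[0]])
    print(nm,c.round(3).tolist(),m.round(4),'long',l.round(3),L.round(4),'n right',n.round(3),'ang',np.degrees(np.arctan2(n[1],n[0])))
    print(' m-p in tool mm',(R.T@(m-p)*1000).round(1),'n in tool',(R.T@np.r_[n,0]).round(3))
E
```

```text
tool x,y [ 0.935 -0.354 -0.   ] [-0.354 -0.935  0.   ]
timer [[0.55, 0.121, 0.052], [0.544, 0.108, 0.052], [0.497, 0.16, 0.052], [0.49, 0.148, 0.052]] [0.5203 0.1344 0.052 ] long [ 0.803 -0.595] 0.0663 n right [-0.595 -0.803] ang -126.54351359284897
 m-p in tool mm [  35.  -144.6  187. ] n in tool [-0.272  0.962  0.   ]
box [[0.55, -0.154, 0.062], [0.544, -0.17, 0.062], [0.476, -0.127, 0.062], [0.471, -0.142, 0.062]] [ 0.5103 -0.1481  0.062 ] long [ 0.936 -0.351] 0.0788 n right [-0.351 -0.936] ang -110.55749826338459
 m-p in tool mm [125.7 123.2 177.1] n in tool [0.003 1.    0.   ]
```

The two views agree. Next, descend beside the box on its left side; the tool y axis already lines up with the push direction.

```bash
python3 -m handwheel '[32,18,0,0,0,0,-1,31,18,0,0,0,0,-1,32,18,0,0,0,0,-1,31,18,0,0,0,0,-1,0,0,36,0,0,0,-1,0,0,36,0,0,0,-1,0,0,36,0,0,0,-1,0,0,36,0,0,0,-1,0,0,36,0,0,0,-1,0,0,0,0,0,0,-1]'
python3 -m handwheel '[0,7,0,0,0,0,-1,0,7,0,0,0,0,-1,0,5,0,0,0,0,-1,0,4,0,0,0,0,-1,0,4,0,0,0,0,-1,0,4,0,0,0,0,-1,0,4,0,0,0,0,-1,0,4,0,0,0,0,-1]'
python3 - <<'E'
from h import *
print(sense()['eef_pos'],sense()['wrist_force'])
im=read_camera('wrist')
cv2.imwrite('pics/w2.png',im[:,:,::-1])
E
```

```text
time_s: 3.32
eef_pos: [0.5234, -0.1002, 0.0527]
tool_rot: [-0.0, 0.984, -0.181, -0.006]
wrist_force: [-1.2, 0.2, 0.2]
finger_gap: 0.0001
gripper_force: 0.0
time_s: 3.98
eef_pos: [0.5148, -0.1376, 0.0597]
tool_rot: [0.0, 0.983, -0.182, 0.0]
wrist_force: [-0.4, 0.2, 0.3]
finger_gap: -0.0001
gripper_force: 0.0
[ 0.51475902 -0.13759233  0.05972407] [-0.42224987  0.15131081  0.25611138]
```

View pics/w2.png

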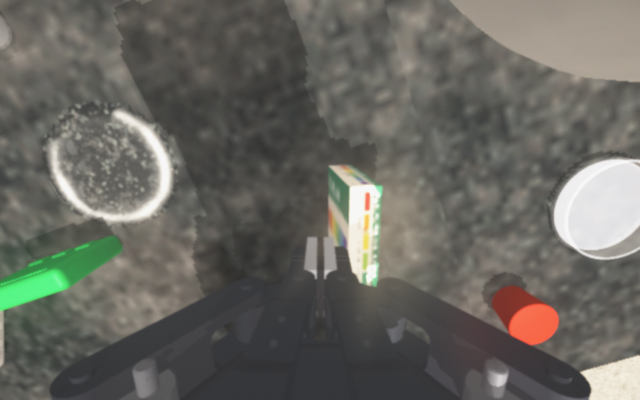

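The fingers at (320,260) are about at the box face, and the box still stands or is barely tilted. I'll keep pushing.

```bash
python3 -m handwheel '[0,4,0,0,0,0,-1,0,4,0,0,0,0,-1,0,4,0,0,0,0,-1,0,4,0,0,0,0,-1,0,0,0,0,0,0,-1,0,0,0,0,0,0,-1]'
python3 - <<'E'
from h import *
im=read_camera('wrist')
cv2.imwrite('pics/w3.png',im[:,:,::-1])
E
```

```text
time_s: 4.53
eef_pos: [0.5088, -0.1524, 0.0592]
tool_rot: [0.0, 0.983, -0.182, -0.0]
wrist_force: [0.2, 0.1, -0.4]
finger_gap: -0.0003
gripper_force: 0.0
```

View pics/w3.png

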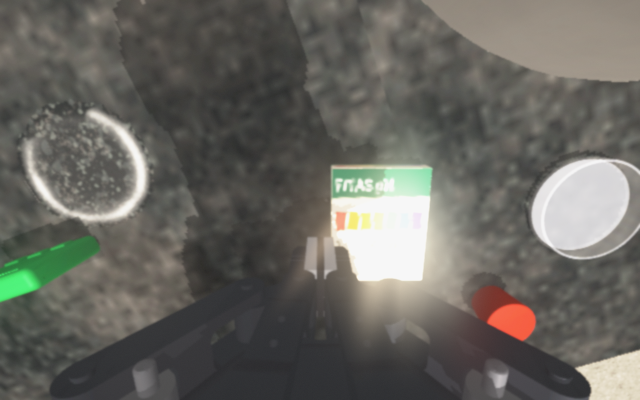

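The box lies flat, chart up, at about (380,225). Now up, turn 0.28 rad, and over to the timer's display side.

```bash
python3 -m handwheel '[0,-3,40,0,0,0,-1]' >/dev/null 2>&1 <<<'' & kill %1 2>/dev/null; python3 -c "
from cell import *; s=sense(); print(s['time_s'],s['eef_pos'])"
```

```text
4.5833 [ 0.50898507 -0.15207328  0.05923224]
```

That call was a slip, with the wrong sign on z. It was killed before anything moved: the clock and pose are unchanged. Up is -z.

```bash
python3 -m handwheel '[0,-4,-40,0,0,0,-1,0,0,-40,0,0,0,-1,0,0,-40,0,0,0,-1,0,0,0,0,0,0.093,-1,0,0,0,0,0,0.093,-1,0,0,0,0,0,0.093,-1]'
python3 -m handwheel '[-20,-24,0,0,0,0,-1,-20,-24,0,0,0,0,-1,-20,-24,0,0,0,0,-1,-20,-24,0,0,0,0,-1,-20,-24,0,0,0,0,-1,-20,-24,0,0,0,0,-1,-20,-24,0,0,0,0,-1,-20,-24,0,0,0,0,-1,0,0,0,0,0,0,-1]'
python3 - <<'E'
from h import *
s=sense();R=Ro.from_quat(s['tool_rot'],scalar_first=True).as_matrix()
print(s['time_s'],(R.T@(np.array([.4953,.1007,.05])-s['eef_pos'])*1000).round(1), R[:,1])
E
```

```text
time_s: 5.08
eef_pos: [0.5109, -0.1482, 0.1804]
tool_rot: [-0.0, 0.948, -0.319, 0.001]
wrist_force: [0.8, -0.0, 0.2]
finger_gap: -0.0002
gripper_force: 0.0
time_s: 5.83
eef_pos: [0.4969, 0.1089, 0.1798]
tool_rot: [-0.002, 0.95, -0.312, -0.0]
wrist_force: [-0.4, -0.1, 0.1]
finger_gap: 0.0
gripper_force: 0.0
5.8333 [  3.8   8.  129.8] [-0.59274246 -0.80538344 -0.00372773]
```

Now descend, then push along -y.

```bash
python3 -m handwheel '[4,8,30,0,0,0,-1,0,0,35,0,0,0,-1,0,0,35,0,0,0,-1,0,0,29,0,0,0,-1,0,0,0,0,0,0,-1,0,0,0,0,0,0,-1]'
python3 -m handwheel '[0,-6,0,0,0,0,-1,0,-6,0,0,0,0,-1,0,-5,0,0,0,0,-1,0,-4,0,0,0,0,-1,0,-4,0,0,0,0,-1,0,-4,0,0,0,0,-1,0,-4,0,0,0,0,-1,0,-4,0,0,0,0,-1,0,-4,0,0,0,0,-1,0,0,0,0,0,0,-1,0,0,0,0,0,0,-1]'
python3 - <<'E'
from h import *
im=read_camera('wrist')
cv2.imwrite('pics/w4.png',im[:,:,::-1])
E
```

```text
time_s: 6.33
eef_pos: [0.4951, 0.0926, 0.0494]
tool_rot: [0.001, 0.949, -0.316, -0.002]
wrist_force: [-0.0, -0.7, 0.3]
finger_gap: -0.0
gripper_force: 0.0
time_s: 7.25
eef_pos: [0.5208, 0.1254, 0.0501]
tool_rot: [0.0, 0.949, -0.316, -0.0]
wrist_force: [0.1, 0.9, -0.4]
finger_gap: 0.0005
gripper_force: 0.0
```

View pics/w4.png

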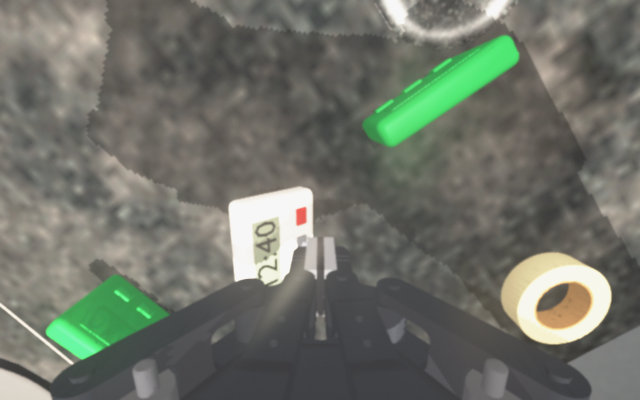

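The timer lies display up at about (270,235). I'll withdraw upward and check both objects.

```bash
python3 -m handwheel '[0,5,-40,0,0,0,-1,0,0,-40,0,0,0,-1,-20,25,-40,0,0,0,-1,-20,25,-20,0,0,0,-1,-20,10,0,0,0,0,-1,0,0,0,0,0,0,-1]'
python3 -m handwheel '[0,0,0,0,0,0,-1,0,0,0,0,0,0,-1,0,0,0,0,0,0,-1,0,0,0,0,0,0,-1]'|head -2
python3 - <<'E'
from h import *
w=read_camera('wrist');s=read_camera('scene')
a=cv2.resize(s[180:310,190:440],(800,416));b=w[:180]
o=np.vstack([a,cv2.resize(b,(640,180))if 0 else cv2.copyMakeBorder(b,0,0,80,80,0)])
cv2.imwrite('pics/end.png',o[:,:,::-1])
E
```

```text
time_s: 7.8
eef_pos: [0.436, 0.1105, 0.1838]
tool_rot: [0.001, 0.949, -0.316, 0.0]
wrist_force: [0.2, -0.2, -1.0]
finger_gap: -0.0001
gripper_force: 0.0
time_s: 8.13
eef_pos: [0.4401, 0.1108, 0.1823]
```

View pics/end.png

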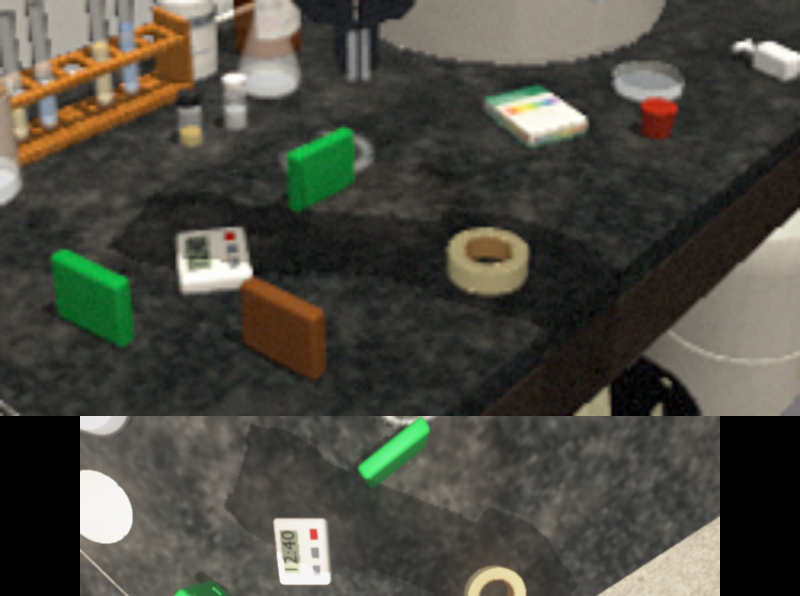

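Both lie flat: the timer display up at (213,260), the box chart up at (535,115). The other items are standing as before.

```bash
python3 -c "
from cell import *; print(hand_in())"
```

```text
the job is handed in; nothing more can be done
None
```

The job is handed in: the final pictures show the timer flat on its back with its display up and the strip box flat with a chart face up, each tipped where it stood, and nothing else appears moved; the hand-in returned no verdict.

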